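# Close the spice rack on its jars and let the catch drop

### The job

Close up the spice rack: lift the carriage's release bar and, holding it up, slide the carriage until its fence has gently pushed the three jars together, snug against the end plate. Then let the bar down and, if its catch has not dropped fully into a notch, ease the carriage back just until it drops into the nearest one, and let go. Keep the jars upright, do not squeeze them hard or force the catch against the teeth, and leave the lemon, steel cup and mug alone.

Things in the scene. Friction and masses are not known exactly. Their poses are not given: they have to be found in the camera images.
- rack: Spice-jar rack fixed to the worktop: aluminium base 375 mm long, 86 wide, 12 thick, with a channel between two low lips (46 mm clear, 16 high) for jars and carriage. Origin: on the worktop under the channel's middle line, 205 mm from the carriage end of the base, 170 mm from the other; +y runs along the channel from the carriage to the end plate, z up.
- strip_seat (a point): Point on the rack beside the channel (-x side), in the tooth strip's seat. The steel strip there has 6 square-topped teeth 12 mm thick, 20 mm from tooth to tooth; notches 8 mm wide and deep. How far along the seat the strip sits varies by 12 mm and is not measured: find notches by feel or sight. The strip is plain before the first tooth, where the carriage starts.
- carriage (a joint): How far the black carriage has slid along the channel towards the end plate, in m (grows along rack +y). Range -0.01 to 0.16; drags with about 2 N and stays where left. Body 43 mm wide, 80 long, under a cap 64 mm wide (top 64 mm over the worktop), with an aluminium fence plate 56 mm wide, its top 84 mm over the worktop, in front. It can only slide.
- fence_face (a point): Middle of the front face of the carriage's fence plate, the face that meets the jars, 49 mm above the worktop. Its axes are the rack's: y points along the channel towards the end plate.
- grip_bar (a point): Middle of the release bar's grip: round steel bar 13 mm thick lying along the channel (rack y) over the carriage, 110 mm above the worktop when down, 45 mm behind the fence face. Free over 36 mm of length between two smooth black discs 32 mm across that move with it; 29 mm clear below it. Pushing bar or discs along the channel moves the carriage. Axes are the rack's.
- release_bar (a joint): Lift of the release bar in m: 0 fully down, its 6 mm wide round-nosed catch deep in a notch (or at the strip's plain part); about 0.008 catch standing on a tooth (0.002 to 0.008: wedged on a tooth's edge; lift and shift a little); above 0.0085 clear of the teeth; 0.014 upper stop. Spring and weight press it down with 5 to 6 N, and it drops in under 0.5 s.
- end_plate_face (a point): Middle of the face of the upright aluminium end plate that the row of jars is to be pushed against, 45 mm above the worktop, on the channel's middle line. The plate is 58 mm wide and fixed to the rack. Its axes are the rack's: the jars and the carriage lie on its -y side.
- spice_1_mid (a point): One of the three spice jars, upright cylinder 41 mm across (40.8 mm measured), 105 mm tall, black cap, dark blue label, about 0.15 kg, standing in the channel of the rack. The point is its centre, 52 mm over its foot; z points to its cap. The three are alike in size and their order along the channel differs.
- spice_2_mid (a point): One of the three spice jars, upright cylinder 41 mm across (40.8 mm measured), 105 mm tall, black cap, dark label, about 0.15 kg, standing in the channel of the rack. The point is its centre, 52 mm over its foot; z points to its cap. The three are alike in size and their order along the channel differs.
- spice_3_mid (a point): One of the three spice jars, upright cylinder 41 mm across (40.8 mm measured), 105 mm tall, black cap, dark label with green leaves, about 0.15 kg, standing in the channel of the rack. The point is its centre, 52 mm over its foot; z points to its cap. The three are alike in size and their order along the channel differs.
- lemon: Lemon lying behind the rack, 83x58x58 mm; a bystander. To its right a fixed microwave oven, 240 mm tall, fills the worktop from about x = 0.58 back, y = 0.07 to -0.40. Origin at the middle of its underside.
- steel_beaker: Small steel cup standing behind the rack, 52 mm across, 72 mm tall; a bystander. Origin at the middle of its underside.
- mug: Mug standing behind the rack, 78x114x93 mm; a bystander. Origin at the middle of its underside.

How it is judged:
On the way, in this order (a step that is already met when the one before it is completed fails the run):
1. the release bar is lifted clear of the teeth (value of joint release_bar above 0.009 m), for 0.1 s.
2. with the bar still up, the fence has pushed the row of jars together against the end plate (within 4 mm) (value of joint release_bar above 0.006 m and y of fence_face in the frame of end_plate_face above -0.1264 m and angle between each of spice_1_mid, spice_2_mid, spice_3_mid's own z axis and vertical below 0.15 rad), for 0.1 s.
At the end, for the whole second after the job is handed in: The release bar is fully down (within 2.5 mm), its catch in a notch that leaves the row of three jars at most 24 mm of play between fence and end plate; the jars stand upright (within 0.15 rad) in the channel between fence and end plate, and the carriage is at rest (value of joint release_bar below 0.0025 m and y of fence_face in the frame of end_plate_face above -0.1464 m and velocity of joint carriage between -0.01 and 0.01 m/s and angle between each of spice_1_mid, spice_2_mid, spice_3_mid's own z axis and vertical below 0.15 rad and x of spice_1_mid in the frame of end_plate_face between -0.01 and 0.01 m and y of spice_1_mid in the frame of end_plate_face between -0.135 and -0.012 m and z of spice_1_mid in the frame of end_plate_face between 0.012 and 0.026 m and x of spice_2_mid in the frame of end_plate_face between -0.01 and 0.01 m and y of spice_2_mid in the frame of end_plate_face between -0.135 and -0.012 m and z of spice_2_mid in the frame of end_plate_face between 0.012 and 0.026 m and x of spice_3_mid in the frame of end_plate_face between -0.01 and 0.01 m and y of spice_3_mid in the frame of end_plate_face between -0.135 and -0.012 m and z of spice_3_mid in the frame of end_plate_face between 0.012 and 0.026 m); the robot touches nothing.
It fails at once if the fence presses on a jar with more than 20 N (contact force between carriage and spice_1 above 20 N or contact force between carriage and spice_2 above 20 N or contact force between carriage and spice_3 above 20 N).
It fails at once if the catch is forced against the teeth with more than 18 N (contact force between pawl and tooth_strip above 18 N).
It fails at once if a jar tips over (angle between any of spice_1_mid, spice_2_mid, spice_3_mid's own z axis and vertical above 0.4 rad).
It fails at once if a bystander is disturbed (distance of any of lemon, steel_beaker, mug from where it was at the start of the episode above 0.02 m).
It also fails if it takes over 64 s, if anything falls off the work surface, if the arm or the gripper's body presses on something with over 40 N, if the wrist force passes 120 N, or if a joint passes its speed limit or range.

### The arm

A 7-joint arm with a two-finger parallel gripper is mounted at the origin on a cart in front of the work surface, level with it; the furniture and walls round the work are solid. World frame = base frame: x ahead of the robot, y to its left, z up, the work surface at z = 0. Lengths are in m, angles in rad, forces in N, time in s.
With the tool pointing down it reaches from about 0.425 to 0.975 m from the base axis. Payload 16.7 kg.
Tool frame: the origin (TCP) lies midway between the tips of the shut fingers; the grasp point (between the pads) lies 19 mm behind it (robot.grasp_offset is the distance from the TCP to the grasp point, in m); z points along the fingers, y is the line along which they close (so a half turn about z gives the same grasp; the last joint's range is limited). The gripper opens to 85 mm and grips with 20 to 120 N. Pads are 22 mm wide; open, the fingers measure 114 mm over their backs; the gripper's body (76 mm by 85 mm) begins 54 mm behind the grasp point. The pads swing forward as they close: fully open they stand 13 mm farther back than shut.
Start: joints at [1.004, 0.426, 0.074, 1.606, -0.034, 1.111, -0.067], TCP at [0.274, -0.617, 0.231] pointing down, gripper open.
Joint ranges: [-2.85, 2.85], [-0.5, 2.14], [-1.23, 1.37], [0.21, 2.46], [-1.02, 4.16], [0.16, 2.05], [-2.73, 2.73]. Speed limits (rad/s): [1.89, 1.89, 2.39, 2.39, 3.01, 3.01, 3.01].

### API

Orientations are given as a unit quaternion [x, y, z, w].
In Python, from rig import robot gives the robot as it stands.
- The arm moves only by the tool arm_command, never from a script. Its argument "targets" is a list of rows, each an object with "travel": the shift along the tool's x, y, z in m, a list of three; "turn": the turn, a rotation vector about the tool's x, y, z in rad, a list of three. A call has 1 to 20 rows; each row shifts and turns the commanded pose from where the row before left it, along the tool's axes as they then stand; what a row does not reach is not made up. A row lasts 1/8 s, in which the tool goes at most 62.5 mm and 10.7 degrees, less where a joint would pass 70% of its speed; a pose out of reach is approached as far as the arm can. A call with a gripper value outside its range is refused whole. "hand" is the finger opening in m, from 0 to 0.0854, set as the call begins (left out, the last holds). The fingers move at their own pace and stop on an object; "newtons" is the grip in N (left out, the last holds). Time passes only in rows, so rows that do not move let the fingers close. It gives the time, the measured TCP pose, the force, the opening and the grip force at its end, in the units of the state.
- robot.sense(): the state, without advancing time (a new reading comes with each control period).
- robot.read_camera(name): name is "scene" or "top" or "wrist"; returns a dict with "image" (420x560x3 uint8, red, green, blue), "fx", "fy", "cx", "cy" (pixels), "R" (3x3) and "t" (3): a world point X has camera coordinates R X + t. Camera axes: x right, y down, z forward; pixel columns grow to the right and rows downward; lengths in m; the calibration is good to about 2 mm. A picture is of the moment at which its call begins. There is no depth.
- robot.job_done(): hands the job in; it is judged then, once.
The state is a dict: "time": time; "joint_positions": joint angles; "dq": joint speeds; "tau": joint torques, N m; "tool_pos": TCP position; "eef_rot": TCP orientation; "force": force on the tool from outside, world axes, zero at the start; "moment": the same for the moment, N m; "grip_width": opening from 0.0 (shut) to 1.0 (fully open); "grip_force": force on a finger pad.
Only numpy, scipy, OpenCV 4.12 (cv2) and the standard library are available. Lean on these libraries where they do the work, as an engineer would, in place of code of your own. Each camera call takes 0.05 s, during which the arm holds its last target. There are 200 camera calls.

## Working session

There is one attempt and no reset: what is moved stays moved. The work goes in short steps, Python scripts to look and compute and a tool call to move; the robot and the scene stay as the last step left them, time stands still between calls to the robot, and variables do not carry over. Pictures are saved under pics/ and viewed, at most 10 in all, crops included, and the job is handed in when it is done.

Besides the shell and the picture viewer there is one more tool, called after ">>>" as name(argument=value, ...), one argument or row to a line, values as JSON. arm_command: Moves the arm, as the interface text tells. Its arguments: {"type":"object","properties":{"targets":{"type":"array"},"hand":{"type":"number"},"newtons":{"type":"number"}},"required":["targets"]}

```bash
mkdir -p pics; python3 - <<'E'
from rig import robot
import cv2
s=robot.sense(); print({k:s[k] for k in('time','tool_pos','eef_rot','force','grip_width')}, robot.grasp_offset)
for n in('scene','top'):
    c=robot.read_camera(n); cv2.imwrite(f'pics/{n}0.png',c['image'][:,:,::-1]); print(n,c['fx'],c['fy'],c['cx'],c['cy'],c['R'],c['t'])
E
```

```text
{'time': 0.0, 'tool_pos': array([ 0.27370254, -0.616554  ,  0.23061243]), 'eef_rot': array([ 9.78261406e-01,  2.07374501e-01, -1.64613092e-04, -6.40826866e-04]), 'force': array([ 0.09059217,  0.94447453, -0.08969056]), 'grip_width': 0.9985248611737306} 0.0187
scene 404.4736817124995 404.4736817124995 291.4346605599967 211.9141330460316 [[-0.51470758 -0.85734649 -0.00575278]
 [-0.62522852  0.37992999 -0.68172025]
 [ 0.58665611 -0.34728978 -0.73159033]] [0.52263498 0.30726067 0.69253408]
top 406.9924812477073 406.9924812477073 277.2643552448306 204.22621196634424 [[-0.00594153 -0.9997354  -0.02222241]
 [-0.98756228  0.00935791 -0.15694956]
 [ 0.15711599  0.02101349 -0.98735657]] [0.29279232 0.55989964 0.83648722]
```

View pics/scene0.png

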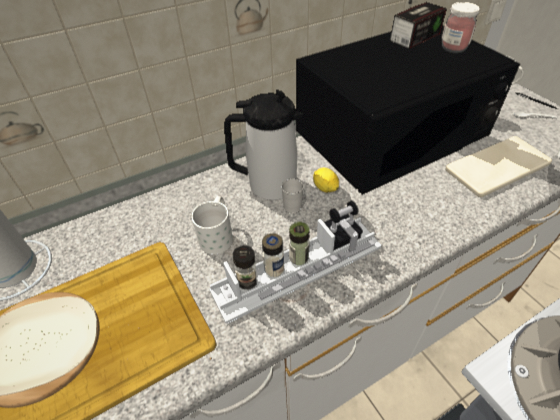

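View pics/top0.png

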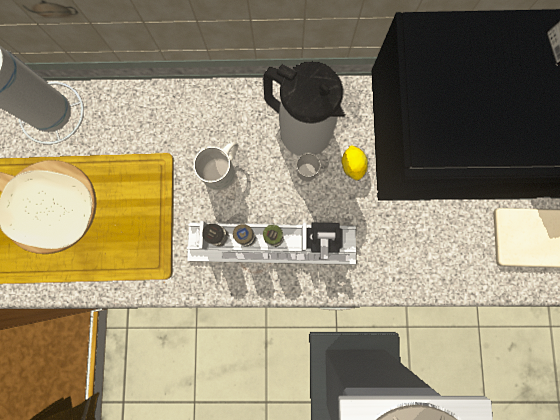

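The rack lies along the world y axis, with its end plate at the left (top view, about col 193) and the carriage at cols 305–340, rows 222–255. The jars are at cols 214, 244 and 273. I'll enlarge both views.

```bash
python3 - <<'E'
import cv2,numpy as np
a=cv2.imread('pics/top0.png')[205:275,180:365]; b=cv2.imread('pics/scene0.png')[190:330,200:390]
a=cv2.resize(a,None,fx=4.2,fy=4.2,interpolation=cv2.INTER_CUBIC)
cv2.imwrite('pics/topc.png',a)
b=cv2.resize(b,None,fx=4,fy=4,interpolation=cv2.INTER_CUBIC);cv2.imwrite('pics/scenec.png',b)
E
```

```text
(no output)
```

View pics/topc.png

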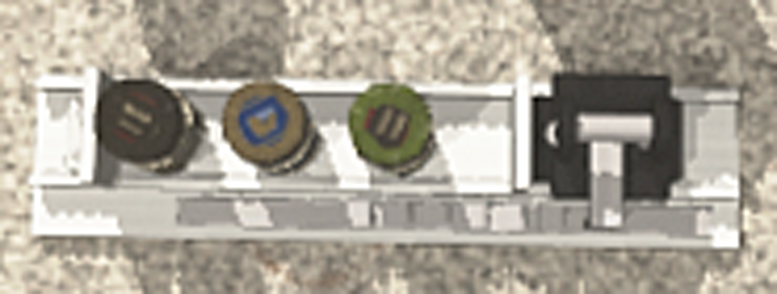

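View pics/scenec.png

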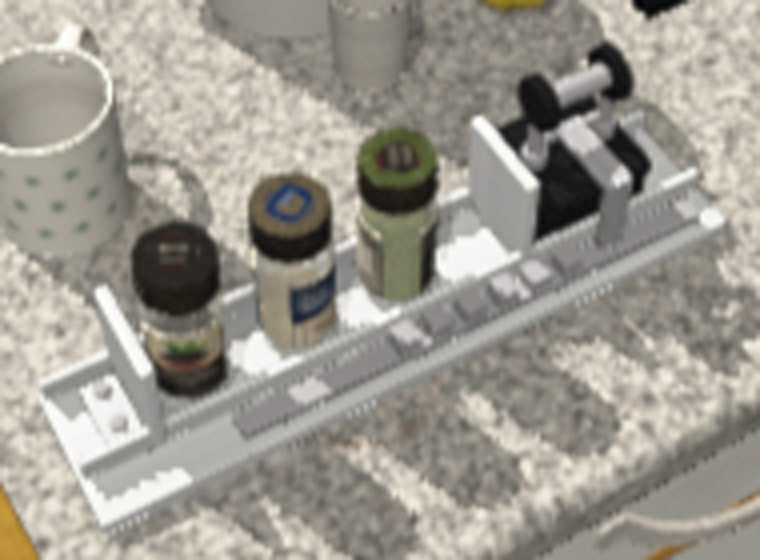

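The top crop shows the bar's middle at crop (615,128) and the base corners at (35,236), (740,247), (38,78) and (740,90). The fence front is at about col 515, and the end-plate face at about col 98. In the scene crop the bar's middle is at (582,85).

```bash
cat > h.py <<'E'
from rig import robot
import numpy as np
def ray(c,u,v):
    R,t=np.array(c['R']),np.array(c['t']); d=R.T@np.array([(u-c['cx'])/c['fx'],(v-c['cy'])/c['fy'],1]); return -R.T@t,d
def at(c,u,v,z):
    o,d=ray(c,u,v); return o+d*(z-o[2])/d[2]
def tri(rs):
    A=sum(np.eye(3)-np.outer(d,d)/(d@d) for o,d in rs); b=sum((np.eye(3)-np.outer(d,d)/(d@d))@o for o,d in rs)
    return np.linalg.solve(A,b)
E
python3 - <<'E'
from h import *
np.set_printoptions(precision=4,suppress=True)
T=robot.read_camera('top');S=robot.read_camera('scene')
tc=lambda x,y:(180+(x+.5)/4.2-.5,205+(y+.5)/4.2-.5); sc=lambda x,y:(200+(x+.5)/4-.5,190+(y+.5)/4-.5)
for n,p,z in [('FL',(35,236),.012),('FR',(740,247),.012),('BL',(38,78),.012),('BR',(740,90),.012),('bar',(615,128),.116),('barL',(578,127),.116),('barR',(653,129),.116),('fence top',(517,135),.084),('endplate',(100,130),.084),('jar1',(138,122),.105+.012),('j2',(264,124),.117),('j3',(390,125),.117),('capL',(533,140),.064),('capR',(685,140),.064)]:
    print(n,at(T,*tc(*p),z))
print('scene bar',at(S,*sc(582,85),.11)); print(tri([ray(T,*tc(615,128)),ray(S,*sc(582,85))]))
print('sc disc',at(S,*sc(540,100),.11),at(S,*sc(610,72),.11))
from scipy.spatial.transform import Rotation as Ro
print(Ro.from_quat(robot.sense()['eef_rot']).as_matrix())
E
```

```text
FL [0.4424 0.4885 0.012 ]
FR [0.4343 0.1172 0.012 ]
BL [0.5264 0.4893 0.012 ]
BR [0.5168 0.1142 0.012 ]
bar [0.4887 0.1911 0.116 ]
barL [0.4893 0.2085 0.116 ]
barR [0.4881 0.1734 0.116 ]
fence top [0.4882 0.2359 0.084 ]
endplate [0.4923 0.4405 0.084 ]
jar1 [0.4932 0.4159 0.117 ]
j2 [0.4918 0.3562 0.117 ]
j3 [0.4908 0.2968 0.117 ]
capL [0.4872 0.2271 0.064 ]
capR [0.4866 0.1514 0.064 ]
scene bar [0.4883 0.1866 0.11  ]
[0.4878 0.1894 0.1123]
sc disc [0.4909 0.2111 0.11  ] [0.4883 0.1687 0.11  ]
[[ 0.914   0.4057 -0.0003]
 [ 0.4057 -0.914   0.0007]
 [-0.     -0.0008 -1.    ]]
```

The bar's middle is at about (0.4885, 0.190, 0.110), and rack +y is about (0.024, 1). The fence must travel about 80 mm. I'll swing round first, then turn the tool so its x lies along rack +y.

>>> arm_command(
  targets=[
    {"travel": [0.032,-0.033,-0.002],"turn": [0,0,0]},
    {"travel": [0.032,-0.033,-0.002],"turn": [0,0,0]},
    {"travel": [0.032,-0.033,-0.002],"turn": [0,0,0]},
    {"travel": [0.032,-0.033,-0.002],"turn": [0,0,0]},
    {"travel": [0.032,-0.033,-0.002],"turn": [0,0,0]},
    {"travel": [0.032,-0.033,-0.002],"turn": [0,0,0]},
    {"travel": [0.032,-0.033,-0.002],"turn": [0,0,0]},
    {"travel": [0.032,-0.033,-0.002],"turn": [0,0,0]},
    {"travel": [0.032,-0.033,-0.002],"turn": [0,0,0]},
    {"travel": [0.032,-0.033,-0.002],"turn": [0,0,0]},
    {"travel": [0.032,-0.033,-0.002],"turn": [0,0,0]},
    {"travel": [0.032,-0.033,-0.002],"turn": [0,0,0]},
    {"travel": [0,0,0],"turn": [0,0,-0.16]},
    {"travel": [0,0,0],"turn": [0,0,-0.16]},
    {"travel": [0,0,0],"turn": [0,0,-0.16]},
    {"travel": [0,0,0],"turn": [0,0,-0.16]},
    {"travel": [0,0,0],"turn": [0,0,-0.16]},
    {"travel": [0,0,0],"turn": [0,0,-0.16]},
    {"travel": [0,0,0],"turn": [0,0,-0.17]},
  ],
)

```text
time: 2.58
tool_pos: [0.4641, -0.0992, 0.2553]
eef_rot: [0.713, 0.701, -0.0, -0.0]
force: [0.4, -0.1, 0.2]
grip_width: 1.003
grip_force: 0.0
```

>>> arm_command(
  targets=[
    {"travel": [0.048,0.003,0],"turn": [0,0,0.007]},
    {"travel": [0.048,0.003,0],"turn": [0,0,0]},
    {"travel": [0.048,0.003,0],"turn": [0,0,0]},
    {"travel": [0.048,0.003,0],"turn": [0,0,0]},
    {"travel": [0.048,0.003,0],"turn": [0,0,0]},
    {"travel": [0.049,0.003,0],"turn": [0,0,0]},
    {"travel": [0,0,0.03],"turn": [0,0,0]},
    {"travel": [0,0,0.03],"turn": [0,0,0]},
    {"travel": [0,0,0],"turn": [0,0,0]},
  ],
)

```text
time: 3.7
tool_pos: [0.4893, 0.1887, 0.1937]
eef_rot: [0.718, 0.697, -0.002, -0.001]
force: [-0.1, -0.3, 0.6]
grip_width: 1.0
grip_force: 0.0
```

```bash
python3 - <<'E'
from h import *
import cv2
c=robot.read_camera('wrist');cv2.imwrite('pics/w1.png',c['image'][:,:,::-1]);np.save('w1.npy',{k:c[k] for k in c if k!='image'},allow_pickle=True)
R,t=np.array(c['R']),np.array(c['t'])
for p in ([.4885,.19,.11],[.4885,.19,.116]):
  x=R@p+t; print(c['fx']*x[0]/x[2]+c['cx'],c['fy']*x[1]/x[2]+c['cy'],-R.T@t)
E
```

```text
275.3247122023829 210.26782488099485 [0.49402912 0.27262055 0.33566457]
275.20536671147306 213.57616911289543 [0.49402912 0.27262055 0.33566457]
```

View pics/w1.png

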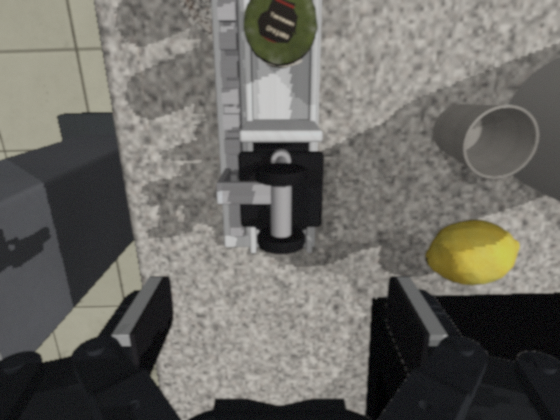

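In the wrist view the bar runs nearly vertically. Its grip has its middle at about (282,208), against a predicted (275,210), so I'll convert that difference to metres.

```bash
python3 - <<'E'
from h import *
np.set_printoptions(precision=4,suppress=True)
c=robot.read_camera('wrist'); print(at(c,282,208,.110),at(c,281.5,183,.113),at(c,282,234,.113)); s=robot.sense()
print('fence top',at(c,281,128,.084),'jar cap',at(c,280,25,.117)); print(s['tool_pos'])
from scipy.spatial.transform import Rotation as Ro
print(Ro.from_quat(s['eef_rot']).as_matrix())
import cv2
g=cv2.cvtColor(c['image'],cv2.COLOR_RGB2GRAY)
for v in (190,200,210,220,230): print(v,g[v,262:302])
print(g[170:250,281])
E
```

```text
[0.4938 0.1913 0.11  ] [0.4939 0.2089 0.113 ] [0.4933 0.1745 0.113 ]
fence top [0.4946 0.2387 0.084 ] jar cap [0.4956 0.2975 0.117 ]
[0.4907 0.1893 0.1961]
[[ 0.0301  0.9995  0.0002]
 [ 0.9995 -0.0301  0.0002]
 [ 0.0002  0.0002 -1.    ]]
190 [158 158 159 158 159 155 143 120 105 104 113 122 132 141 147 151 155 159
 161 164 164 163 164 160 157 151 138 112  70  33  24  27  30  28  26  21
  25  28  25  22]
200 [162 162 161 162 161 158 148 126 107 104 111 124 131 140 145 152 155 159
 163 164 165 166 164 161 157 151 138 108  69  36  31  24  24  25  23  21
  28  25  26  28]
210 [ 24  18  20  18  19  25  39  65  88  99 110 122 132 137 148 152 155 159
 161 164 164 165 164 161 156 149 135 107  68  36  27  21  26  23  20  22
  27  26  25  23]
220 [ 19  21  17  21  23  26  39  64  86  99 110 121 131 138 145 151 155 159
 162 162 165 165 163 162 156 150 134 106  65  30  26  21  25  27  26  28
  24  22  27  25]
230 [ 11  16  10  14   8  16  30  59  84  98 109 119 129 138 143 151 155 159
 161 164 165 165 164 161 158 149 132 102  59  22  18  15  13  12  15  17
  14  21  38  65]
[ 16  20  14  19  24  28  34  31  32  29  31  31  28  29  27  50  84 127
 154 162 164 164 163 164 163 164 164 163 162 163 164 163 164 164 164 164
 163 163 164 163 164 164 164 164 164 163 164 164 165 164 162 164 164 164
 163 164 164 164 163 163 164 165 162 163 163 159 143  99  44  21  12  15
  19  30  30  32  29  29  32  31]
```

>>> arm_command(
  hand=0.06,
  targets=[
    {"travel": [0.001,0,0.02],"turn": [0,0,-0.005]},
    {"travel": [0,0,0.02],"turn": [0,0,0]},
    {"travel": [0,0,0.02],"turn": [0,0,0]},
    {"travel": [0,0,0.018],"turn": [0,0,0]},
    {"travel": [0,0,0.015],"turn": [0,0,0]},
    {"travel": [0,0,0.012],"turn": [0,0,0]},
    {"travel": [0,0,0],"turn": [0,0,0]},
    {"travel": [0,0,0],"turn": [0,0,0]},
  ],
)

```text
time: 4.8
tool_pos: [0.4908, 0.1904, 0.0908]
eef_rot: [0.716, 0.698, 0.0, 0.0]
force: [-0.2, 0.4, -0.1]
grip_width: 0.706
grip_force: 0.0
```

```bash
python3 - <<'E'
from h import *
import cv2
c=robot.read_camera('wrist')['image'][:,:,::-1];s=robot.read_camera('scene')['image'][:,:,::-1]
cv2.imwrite('pics/w2.png',np.hstack([c[100:400,80:480],cv2.resize(s[150:275,290:457],(400,300))]))
print(robot.sense()['tool_pos'],robot.sense()['force'])
E
```

```text
[0.49088885 0.19034609 0.0908923 ] [-0.25651712  0.40746857  0.43506727]
```

View pics/w2.png

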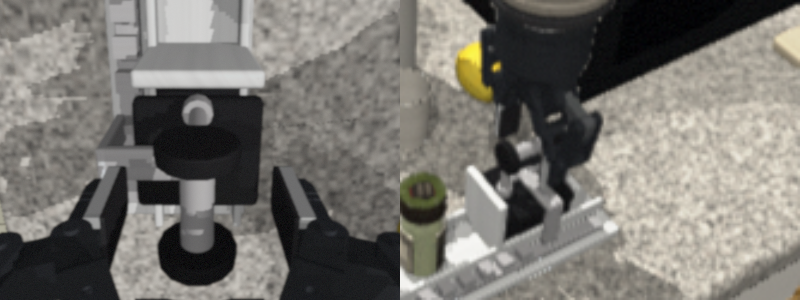

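The bar (col 197) sits midway between the pads (cols 108–290) and between the discs. Closing gently.

>>> arm_command(
  hand=0,
  newtons=25,
  targets=[
    {"travel": [0,0,0],"turn": [0,0,0]},
    {"travel": [0,0,0],"turn": [0,0,0]},
    {"travel": [0,0,0],"turn": [0,0,0]},
    {"travel": [0,0,0],"turn": [0,0,0]},
    {"travel": [0,0,0],"turn": [0,0,0]},
    {"travel": [0,0,0],"turn": [0,0,0]},
    {"travel": [0,0,0],"turn": [0,0,0]},
    {"travel": [0,0,0],"turn": [0,0,0]},
  ],
)

```text
time: 5.9
tool_pos: [0.49, 0.1902, 0.0905]
eef_rot: [0.716, 0.698, -0.0, -0.0]
force: [-5.9, -0.7, 6.2]
grip_width: 0.14
grip_force: 24.3
```

>>> arm_command(
  targets=[
    {"travel": [0,-0.0005,-0.003],"turn": [0,0,0]},
    {"travel": [0,0,-0.003],"turn": [0,0,0]},
    {"travel": [0,0,-0.003],"turn": [0,0,0]},
    {"travel": [0,0,-0.003],"turn": [0,0,0]},
    {"travel": [0,0,0],"turn": [0,0,0]},
    {"travel": [0,0,0],"turn": [0,0,0]},
  ],
)

```text
time: 6.65
tool_pos: [0.49, 0.1902, 0.1023]
eef_rot: [0.716, 0.698, -0.0, -0.0]
force: [-1.4, 1.5, -6.0]
grip_width: 0.143
grip_force: 24.4
```

>>> arm_command(
  targets=[
    {"travel": [0.002,0,0],"turn": [0,0,0]},
    {"travel": [0.003,0,0],"turn": [0,0,0]},
    {"travel": [0.003,0,0],"turn": [0,0,0]},
    {"travel": [0.003,0,0],"turn": [0,0,0]},
    {"travel": [0.003,0,0],"turn": [0,0,0]},
    {"travel": [0.003,0,0],"turn": [0,0,0]},
    {"travel": [0.003,0,0],"turn": [0,0,0]},
    {"travel": [0.003,0,0],"turn": [0,0,0]},
    {"travel": [0.003,0,0],"turn": [0,0,0]},
    {"travel": [0.003,0,0],"turn": [0,0,0]},
    {"travel": [0.003,0,0],"turn": [0,0,0]},
    {"travel": [0.003,0,0],"turn": [0,0,0]},
    {"travel": [0.003,0,0],"turn": [0,0,0]},
    {"travel": [0.003,0,0],"turn": [0,0,0]},
    {"travel": [0.003,0,0],"turn": [0,0,0]},
    {"travel": [0.003,0,0],"turn": [0,0,0]},
    {"travel": [0.003,0,0],"turn": [0,0,0]},
    {"travel": [0.002,0,0],"turn": [0,0,0]},
    {"travel": [0.001,0,0],"turn": [0,0,0]},
    {"travel": [0,0,0],"turn": [0,0,0]},
  ],
)

```text
time: 9.15
tool_pos: [0.4914, 0.2434, 0.1024]
eef_rot: [0.716, 0.698, 0.0, -0.0]
force: [-2.1, -1.5, -5.0]
grip_width: 0.14
grip_force: 24.4
```

```bash
python3 - <<'E'
from h import *
import cv2
t=robot.read_camera('top')['image'][:,:,::-1];s=robot.read_camera('scene')['image'][:,:,::-1]
cv2.imwrite('pics/m1.png',np.vstack([cv2.resize(s[190:330,200:390],None,fx=2.8,fy=2.8),cv2.resize(t[205:275,175:365],None,fx=2.8,fy=2.8)]))
E
```

```text
(no output)
```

View pics/m1.png

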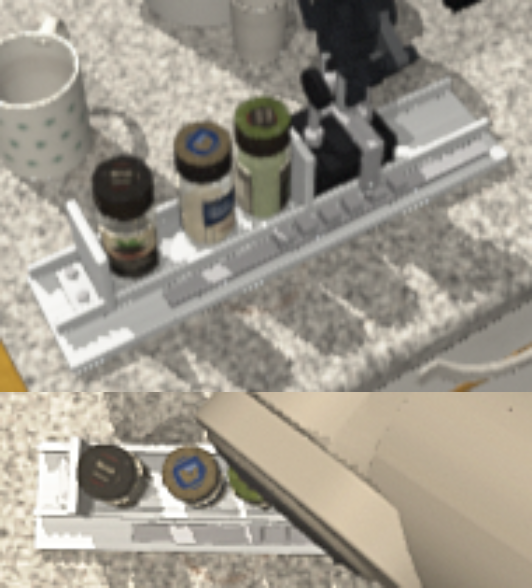

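The bar is up, all the jars are upright, and the fence has closed the green jar onto the blue one (gap to the third still open). I'll continue more slowly.

>>> arm_command(
  targets=[
    {"travel": [0.001,0,0],"turn": [0,0,0]},
    {"travel": [0.002,0,0],"turn": [0,0,0]},
    {"travel": [0.002,0,0],"turn": [0,0,0]},
    {"travel": [0.002,0,0],"turn": [0,0,0]},
    {"travel": [0.002,0,0],"turn": [0,0,0]},
    {"travel": [0.002,0,0],"turn": [0,0,0]},
    {"travel": [0.002,0,0],"turn": [0,0,0]},
    {"travel": [0.002,0,0],"turn": [0,0,0]},
    {"travel": [0.002,0,0],"turn": [0,0,0]},
    {"travel": [0.001,0,0],"turn": [0,0,0]},
    {"travel": [0.001,0,0],"turn": [0,0,0]},
  ],
)

```text
time: 10.62
tool_pos: [0.4919, 0.2622, 0.1023]
eef_rot: [0.716, 0.698, -0.0, 0.0]
force: [-2.5, -3.4, -5.6]
grip_width: 0.135
grip_force: 24.4
```

>>> arm_command(
  targets=[
    {"travel": [0.0005,0,0],"turn": [0,0,0]},
    {"travel": [0.0005,0,0],"turn": [0,0,0]},
    {"travel": [0.0005,0,0],"turn": [0,0,0]},
    {"travel": [0.0005,0,0],"turn": [0,0,0]},
    {"travel": [0.0005,0,0],"turn": [0,0,0]},
    {"travel": [0.0005,0,0],"turn": [0,0,0]},
  ],
)

```text
time: 11.38
tool_pos: [0.4919, 0.2652, 0.1024]
eef_rot: [0.716, 0.698, 0.0, 0.0]
force: [-0.9, -3.5, -5.0]
grip_width: 0.141
grip_force: 24.4
```

```bash
python3 - <<'E'
from h import *
import cv2
s=robot.read_camera('scene');im=s['image'][:,:,::-1]
cv2.imwrite('pics/m2.png',cv2.resize(im[200:310,210:350],None,fx=5,fy=5,interpolation=cv2.INTER_CUBIC))
E
```

```text
(no output)
```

View pics/m2.png

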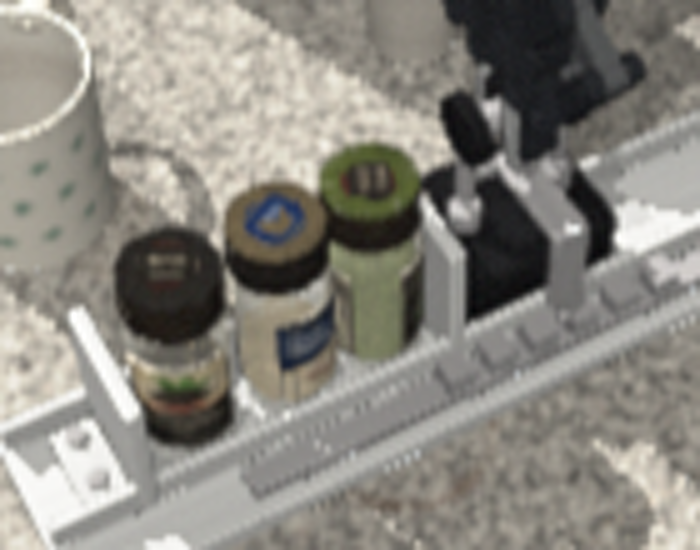

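The fence, green and blue jars are together. About 5 mm is left to the third jar, plus a little at the plate. I'll creep on.

>>> arm_command(
  targets=[
    {"travel": [0.0005,0,0],"turn": [0,0,0]},
    {"travel": [0.0005,0,0],"turn": [0,0,0]},
    {"travel": [0.0005,0,0],"turn": [0,0,0]},
    {"travel": [0.0005,0,0],"turn": [0,0,0]},
    {"travel": [0.0005,0,0],"turn": [0,0,0]},
    {"travel": [0.0005,0,0],"turn": [0,0,0]},
  ],
)

```text
time: 12.18
tool_pos: [0.492, 0.2682, 0.1024]
eef_rot: [0.716, 0.698, 0.0, -0.0]
force: [-1.6, -4.9, -5.3]
grip_width: 0.139
grip_force: 24.4
```

>>> arm_command(
  targets=[
    {"travel": [0.0005,0,0],"turn": [0,0,0]},
    {"travel": [0.0005,0,0],"turn": [0,0,0]},
    {"travel": [0.0005,0,0],"turn": [0,0,0]},
  ],
)

```text
time: 12.55
tool_pos: [0.492, 0.2696, 0.1023]
eef_rot: [0.716, 0.698, -0.0, 0.0]
force: [-0.7, -5.8, -5.0]
grip_width: 0.139
grip_force: 24.4
```

>>> arm_command(
  targets=[
    {"travel": [0.0005,0,0],"turn": [0,0,0]},
    {"travel": [0.0005,0,0],"turn": [0,0,0]},
  ],
)

```text
time: 12.8
tool_pos: [0.4921, 0.2705, 0.1023]
eef_rot: [0.716, 0.698, -0.0, 0.0]
force: [-1.8, -5.0, -5.4]
grip_width: 0.14
grip_force: 24.4
```

>>> arm_command(
  targets=[
    {"travel": [0.0005,0,0],"turn": [0,0,0]},
    {"travel": [0.0005,0,0],"turn": [0,0,0]},
  ],
)

```text
time: 13.05
tool_pos: [0.4921, 0.2715, 0.1023]
eef_rot: [0.716, 0.698, -0.0, 0.0]
force: [-1.5, -5.0, -5.7]
grip_width: 0.137
grip_force: 24.4
```

>>> arm_command(
  targets=[
    {"travel": [0.0005,0,0],"turn": [0,0,0]},
  ],
)

```text
time: 13.18
tool_pos: [0.4921, 0.2719, 0.1023]
eef_rot: [0.716, 0.698, -0.0, 0.0]
force: [-1.2, -5.8, -5.8]
grip_width: 0.139
grip_force: 24.4
```

>>> arm_command(
  targets=[
    {"travel": [0.0005,0,0],"turn": [0,0,0]},
  ],
)

```text
time: 13.3
tool_pos: [0.4921, 0.2724, 0.1023]
eef_rot: [0.716, 0.698, -0.0, 0.0]
force: [-1.5, -4.8, -5.1]
grip_width: 0.137
grip_force: 24.4
```

>>> arm_command(
  targets=[
    {"travel": [0.0005,0,0],"turn": [0,0,0]},
  ],
)

```text
time: 13.42
tool_pos: [0.4921, 0.273, 0.1023]
eef_rot: [0.716, 0.698, -0.0, 0.0]
force: [-2.3, -5.7, -5.2]
grip_width: 0.145
grip_force: 24.4
```

>>> arm_command(
  targets=[
    {"travel": [0.0005,0,0],"turn": [0,0,0]},
  ],
)

```text
time: 13.55
tool_pos: [0.4921, 0.2734, 0.1023]
eef_rot: [0.716, 0.698, -0.0, 0.0]
force: [-1.3, -5.1, -6.2]
grip_width: 0.141
grip_force: 24.4
```

```bash
python3 - <<'E'
from h import *
import cv2
s=robot.read_camera('scene');im=s['image'][:,:,::-1]
cv2.imwrite('pics/m3.png',cv2.resize(im[200:310,210:350],None,fx=5,fy=5,interpolation=cv2.INTER_CUBIC)); print(robot.sense()['force'])
E
```

```text
[-1.37972501 -5.23947479 -5.60543668]
```

View pics/m3.png

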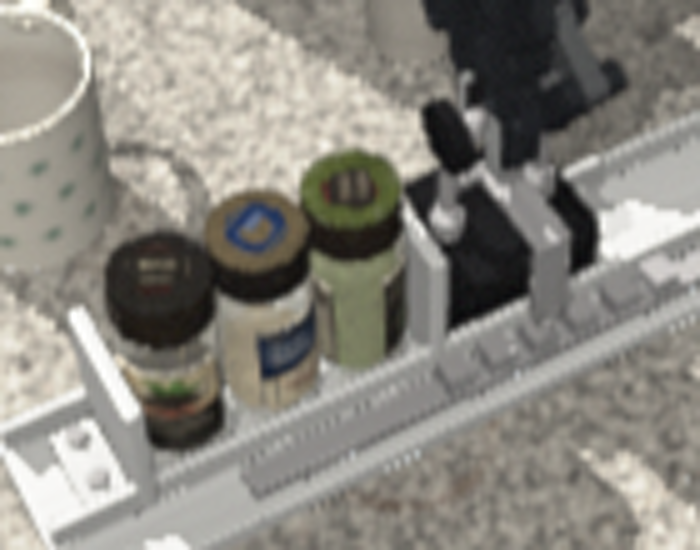

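All three jars are touching and upright and moving as a row. A few millimetres remain to the plate.

>>> arm_command(
  targets=[
    {"travel": [0.0005,0,0],"turn": [0,0,0]},
    {"travel": [0.0005,0,0],"turn": [0,0,0]},
  ],
)

```text
time: 13.85
tool_pos: [0.4922, 0.2745, 0.1023]
eef_rot: [0.716, 0.698, -0.0, 0.0]
force: [-2.0, -5.7, -4.4]
grip_width: 0.139
grip_force: 24.4
```

>>> arm_command(
  targets=[
    {"travel": [0.0005,0,0],"turn": [0,0,0]},
  ],
)

```text
time: 13.98
tool_pos: [0.4922, 0.2749, 0.1023]
eef_rot: [0.716, 0.698, -0.0, 0.0]
force: [-1.1, -5.4, -5.3]
grip_width: 0.14
grip_force: 24.4
```

>>> arm_command(
  targets=[
    {"travel": [0.0005,0,0],"turn": [0,0,0]},
  ],
)

```text
time: 14.1
tool_pos: [0.4922, 0.2754, 0.1023]
eef_rot: [0.716, 0.698, -0.0, 0.0]
force: [-1.1, -5.6, -5.2]
grip_width: 0.14
grip_force: 24.4
```

>>> arm_command(
  targets=[
    {"travel": [0.0005,0,0],"turn": [0,0,0]},
  ],
)

```text
time: 14.22
tool_pos: [0.4922, 0.2755, 0.1022]
eef_rot: [0.716, 0.698, -0.0, 0.0]
force: [-1.1, -8.2, -5.2]
grip_width: 0.143
grip_force: 24.4
```

>>> arm_command(
  targets=[
    {"travel": [0,0,0],"turn": [0,0,0]},
  ],
)

```text
time: 14.35
tool_pos: [0.4922, 0.2755, 0.1022]
eef_rot: [0.716, 0.698, -0.0, 0.0]
force: [-1.4, -7.1, -6.1]
grip_width: 0.138
grip_force: 24.4
```

>>> arm_command(
  targets=[
    {"travel": [0.0002,0,0],"turn": [0,0,0]},
  ],
)

```text
time: 14.48
tool_pos: [0.4922, 0.2755, 0.1022]
eef_rot: [0.716, 0.698, -0.001, 0.0]
force: [-0.5, -7.6, -5.8]
grip_width: 0.139
grip_force: 24.4
```

The row is snug against the plate: the tool has stopped and the push is rising. I'll relax slightly and lower the bar in small steps, watching Fz.

>>> arm_command(
  targets=[
    {"travel": [-0.0007,0,0],"turn": [0,0,0]},
    {"travel": [0,0,0.0015],"turn": [0,0,0]},
    {"travel": [0,0,0.001],"turn": [0,0,0]},
    {"travel": [0,0,0],"turn": [0,0,0]},
  ],
)

```text
time: 14.98
tool_pos: [0.4922, 0.2755, 0.0997]
eef_rot: [0.716, 0.698, -0.0, 0.0]
force: [-2.3, -6.2, -5.2]
grip_width: 0.139
grip_force: 24.4
```

>>> arm_command(
  targets=[
    {"travel": [0,0,0.0005],"turn": [0,0,0]},
    {"travel": [0,0,0.0005],"turn": [0,0,0]},
    {"travel": [0,0,0],"turn": [0,0,0]},
  ],
)

```text
time: 15.35
tool_pos: [0.4922, 0.2755, 0.0987]
eef_rot: [0.716, 0.698, -0.0, 0.0]
force: [-1.5, -5.7, -5.2]
grip_width: 0.137
grip_force: 24.4
```

>>> arm_command(
  targets=[
    {"travel": [0,0,0.0005],"turn": [0,0,0]},
    {"travel": [0,0,0],"turn": [0,0,0]},
  ],
)

```text
time: 15.6
tool_pos: [0.4922, 0.2755, 0.0984]
eef_rot: [0.716, 0.698, -0.0, 0.0]
force: [-1.7, -6.2, -1.9]
grip_width: 0.143
grip_force: 24.8
```

>>> arm_command(
  targets=[
    {"travel": [0,0,0.0003],"turn": [0,0,0]},
    {"travel": [0,0,0],"turn": [0,0,0]},
  ],
)

```text
time: 15.85
tool_pos: [0.4923, 0.2755, 0.0983]
eef_rot: [0.716, 0.698, -0.0, 0.0]
force: [-3.1, -7.2, 1.4]
grip_width: 0.138
grip_force: 25.1
```

The catch is standing on a tooth (lift about 8 mm, Fz rising to zero). I'll lighten it and ease back, watching for Fz to return to about -5.5 as support is lost.

>>> arm_command(
  targets=[
    {"travel": [-0.0005,0,-0.0003],"turn": [0,0,0]},
    {"travel": [-0.0005,0,0],"turn": [0,0,0]},
    {"travel": [0,0,0],"turn": [0,0,0]},
  ],
)

```text
time: 16.23
tool_pos: [0.4922, 0.2753, 0.0985]
eef_rot: [0.716, 0.698, 0.0, -0.0]
force: [-2.0, 0.6, -3.9]
grip_width: 0.137
grip_force: 24.6
```

>>> arm_command(
  targets=[
    {"travel": [-0.0005,0,0],"turn": [0,0,0]},
    {"travel": [-0.0005,0,0],"turn": [0,0,0]},
  ],
)

```text
time: 16.48
tool_pos: [0.4922, 0.2743, 0.0985]
eef_rot: [0.716, 0.698, 0.0, -0.0]
force: [-1.2, 3.1, -3.6]
grip_width: 0.139
grip_force: 24.6
```

>>> arm_command(
  targets=[
    {"travel": [-0.0005,0,0],"turn": [0,0,0]},
    {"travel": [-0.0005,0,0],"turn": [0,0,0]},
  ],
)

```text
time: 16.73
tool_pos: [0.4922, 0.2729, 0.0985]
eef_rot: [0.716, 0.698, 0.0, -0.0]
force: [-2.5, 4.5, -3.0]
grip_width: 0.144
grip_force: 24.6
```

>>> arm_command(
  targets=[
    {"travel": [-0.0005,0,0],"turn": [0,0,0]},
    {"travel": [-0.0005,0,0],"turn": [0,0,0]},
  ],
)

```text
time: 16.98
tool_pos: [0.4921, 0.2718, 0.0984]
eef_rot: [0.716, 0.698, 0.0, -0.0]
force: [-1.4, 4.3, -1.3]
grip_width: 0.138
grip_force: 24.7
```

>>> arm_command(
  targets=[
    {"travel": [-0.0005,0,0],"turn": [0,0,0]},
    {"travel": [-0.0005,0,0],"turn": [0,0,0]},
  ],
)

```text
time: 17.23
tool_pos: [0.4921, 0.2707, 0.0984]
eef_rot: [0.716, 0.698, 0.0, -0.0]
force: [-0.6, 5.0, -1.3]
grip_width: 0.147
grip_force: 24.7
```

>>> arm_command(
  targets=[
    {"travel": [-0.0005,0,0],"turn": [0,0,0]},
    {"travel": [-0.0005,0,0],"turn": [0,0,0]},
  ],
)

```text
time: 17.48
tool_pos: [0.4921, 0.2698, 0.0984]
eef_rot: [0.716, 0.698, 0.0, -0.0]
force: [-1.0, 4.8, -0.5]
grip_width: 0.141
grip_force: 24.7
```

>>> arm_command(
  targets=[
    {"travel": [-0.0005,0,-0.0002],"turn": [0,0,0]},
    {"travel": [-0.0005,0,0],"turn": [0,0,0]},
  ],
)

```text
time: 17.73
tool_pos: [0.492, 0.2684, 0.0984]
eef_rot: [0.716, 0.698, -0.0, 0.0]
force: [-1.0, 3.2, -2.5]
grip_width: 0.139
grip_force: 24.6
```

>>> arm_command(
  targets=[
    {"travel": [-0.0005,0,0],"turn": [0,0,0]},
    {"travel": [-0.0005,0,0],"turn": [0,0,0]},
  ],
)

```text
time: 17.98
tool_pos: [0.4919, 0.2673, 0.0984]
eef_rot: [0.716, 0.698, -0.0, 0.0]
force: [0.5, 2.1, -5.0]
grip_width: 0.142
grip_force: 24.5
```

>>> arm_command(
  targets=[
    {"travel": [-0.0005,0,0],"turn": [0,0,0]},
    {"travel": [-0.0005,0,0],"turn": [0,0,0]},
  ],
)

```text
time: 18.23
tool_pos: [0.4919, 0.2665, 0.0985]
eef_rot: [0.716, 0.698, -0.0, -0.0]
force: [-0.5, 2.0, -5.0]
grip_width: 0.14
grip_force: 24.4
```

Support was lost near y = 0.268 (the nose centre at the tooth edge), so the notch centre should be about 4 mm beyond, at y ≈ 0.264. Going there, then lowering.

>>> arm_command(
  targets=[
    {"travel": [-0.0008,0,0],"turn": [0,0,0]},
    {"travel": [-0.0008,0,0],"turn": [0,0,0]},
    {"travel": [-0.0006,0,0],"turn": [0,0,0]},
    {"travel": [0,0,0],"turn": [0,0,0]},
  ],
)

```text
time: 18.73
tool_pos: [0.4919, 0.2643, 0.0985]
eef_rot: [0.716, 0.698, -0.0, 0.0]
force: [-0.7, 1.7, -5.6]
grip_width: 0.141
grip_force: 24.4
```

>>> arm_command(
  targets=[
    {"travel": [0,0,0.0005],"turn": [0,0,0]},
    {"travel": [0,0,0.0005],"turn": [0,0,0]},
    {"travel": [0,0,0],"turn": [0,0,0]},
  ],
)

```text
time: 19.1
tool_pos: [0.4919, 0.2643, 0.0975]
eef_rot: [0.716, 0.698, -0.0, 0.0]
force: [0.1, 1.1, -5.1]
grip_width: 0.14
grip_force: 24.5
```

>>> arm_command(
  targets=[
    {"travel": [0,0,0.0005],"turn": [0,0,0]},
    {"travel": [0,0,0.0005],"turn": [0,0,0]},
    {"travel": [0,0,0],"turn": [0,0,0]},
  ],
)

```text
time: 19.48
tool_pos: [0.4919, 0.2644, 0.0965]
eef_rot: [0.716, 0.698, -0.0, -0.0]
force: [-1.5, 0.3, -5.0]
grip_width: 0.14
grip_force: 24.5
```

Dropping freely into the notch; I'll continue.

>>> arm_command(
  targets=[
    {"travel": [0,0,0.0005],"turn": [0,0,0]},
    {"travel": [0,0,0.0005],"turn": [0,0,0]},
    {"travel": [0,0,0.0005],"turn": [0,0,0]},
    {"travel": [0,0,0],"turn": [0,0,0]},
  ],
)

```text
time: 19.98
tool_pos: [0.4919, 0.2644, 0.095]
eef_rot: [0.716, 0.698, -0.0, -0.0]
force: [-0.4, -0.3, -4.0]
grip_width: 0.137
grip_force: 24.5
```

>>> arm_command(
  targets=[
    {"travel": [0,0,0.0005],"turn": [0,0,0]},
    {"travel": [0,0,0.0005],"turn": [0,0,0]},
    {"travel": [0,0,0.0005],"turn": [0,0,0]},
    {"travel": [0,0,0],"turn": [0,0,0]},
  ],
)

```text
time: 20.48
tool_pos: [0.4919, 0.2644, 0.0935]
eef_rot: [0.716, 0.698, -0.0, -0.0]
force: [-1.2, -1.5, -4.8]
grip_width: 0.14
grip_force: 24.5
```

>>> arm_command(
  targets=[
    {"travel": [0,0,0.0005],"turn": [0,0,0]},
    {"travel": [0,0,0.0005],"turn": [0,0,0]},
    {"travel": [0,0,0],"turn": [0,0,0]},
  ],
)

```text
time: 20.85
tool_pos: [0.4919, 0.2645, 0.0925]
eef_rot: [0.716, 0.698, -0.0, -0.0]
force: [-1.0, -2.2, -4.5]
grip_width: 0.14
grip_force: 24.5
```

>>> arm_command(
  targets=[
    {"travel": [0,0,0.0005],"turn": [0,0,0]},
    {"travel": [0,0,0.0005],"turn": [0,0,0]},
    {"travel": [0,0,0.0003],"turn": [0,0,0]},
    {"travel": [0,0,0],"turn": [0,0,0]},
  ],
)

```text
time: 21.35
tool_pos: [0.4919, 0.2645, 0.0912]
eef_rot: [0.716, 0.698, 0.0, -0.0]
force: [-0.2, -1.0, -4.9]
grip_width: 0.143
grip_force: 24.5
```

>>> arm_command(
  hand=0.06,
  targets=[
    {"travel": [0,0,0],"turn": [0,0,0]},
    {"travel": [0,0,0],"turn": [0,0,0]},
    {"travel": [0,0,0],"turn": [0,0,0]},
    {"travel": [0,0,0],"turn": [0,0,0]},
    {"travel": [0,0,0],"turn": [0,0,0]},
    {"travel": [0,0,0],"turn": [0,0,0]},
    {"travel": [0,0,0],"turn": [0,0,0]},
    {"travel": [0,0,-0.015],"turn": [0,0,0]},
    {"travel": [0,0,-0.02],"turn": [0,0,0]},
    {"travel": [0,0,-0.03],"turn": [0,0,0]},
    {"travel": [0,0,-0.04],"turn": [0,0,0]},
    {"travel": [0,0,0],"turn": [0,0,0]},
    {"travel": [0,0,0],"turn": [0,0,0]},
  ],
)

```text
time: 22.98
tool_pos: [0.492, 0.2644, 0.197]
eef_rot: [0.716, 0.698, 0.0, 0.0]
force: [0.6, -0.2, -0.2]
grip_width: 0.698
grip_force: 0.0
```

```bash
python3 - <<'E'
from h import *
import cv2
s=robot.read_camera('scene')['image'][:,:,::-1];w=robot.read_camera('wrist')['image'][:,:,::-1]
cv2.imwrite('pics/f.png',np.hstack([cv2.resize(s[200:310,210:350],(420,330),interpolation=cv2.INTER_CUBIC),w[0:330,120:480]])); print(robot.sense()['force'])
E
```

```text
[ 0.14874451 -0.42500636 -0.31453442]
```

View pics/f.png

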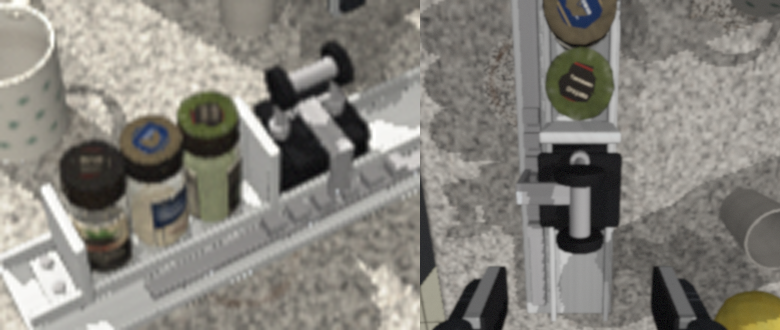

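The bar is down in the notch, the jars are upright with about 11 mm of play, and the arm is clear. Handing in.

```bash
python3 -c "
from rig import robot; print(robot.job_done())"
```

```text
the job is handed in; nothing more can be done
None
```

The job is handed in but the verdict wasn't shown: the carriage pushed the three jars snug against the end plate, then eased back about 11 mm until the catch dropped into the nearest notch; the jars stand upright and the arm is clear.

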